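Put the hydrometer case away, bulb end down

ROBOT

A 6-joint arm with a two-finger parallel gripper is mounted at the origin on the work surface. World frame = base frame: x ahead of the robot, y to its left, z up, the work surface at z = 0. Lengths are in m, angles in rad, forces in N, time in s.
With the tool pointing down it reaches from about 0.35 to 1 m from the base axis. Payload 7.1 kg.
Tool frame: the origin (TCP) lies between the finger pads; the fingertips stand 22 mm ahead of it and the grasp point (between the pads) lies 3 mm ahead of it; x points along the fingers, y is the direction in which the jaws open and shut, and the axes are right-handed (so a half turn about x gives the same grasp; the last joint's range is limited). The gripper opens to 85 mm and grips with 20 to 120 N. Pads are 22 mm wide; open, the fingers measure 114 mm over their backs; the gripper's body (76 mm by 85 mm) begins 54 mm behind the grasp point. The pads swing forward as they close: fully open they stand 13 mm farther back than shut.
Start: joints at [-0.019, 0.423, 1.63, -0, 1.089, -0.019], TCP at [0.625, 0, 0.253] pointing down, gripper open.
Joint ranges: [-3, 3], [-0.9, 2.11], [0.09, 2.58], [-1.31, 4.45], [0.11, 2.69], [-2.54, 2.54]. Speed limits (rad/s): [2.39, 2.39, 3.01, 3.14, 3.14, 3.14].

INTERFACE

Orientations are given as a rotation vector (axis times angle).
In Python, from rig import manip gives the robot as it stands. The module is installed in compiled form; this text tells all that it offers. Calls block until the motion is done:
- manip.move_to(position, orientation): joint-space move of the TCP to a pose.
- manip.servo_line(position, orientation=None, rate=0.15): straight line of the TCP; orientation=None keeps the orientation; rate is the mean speed in m/s.
- manip.set_joints(angles): joint-space move.
- manip.command_gripper(opening, f_grip=None): finger opening in m; f_grip is the grip in N (None keeps the last); returns when the fingers have stopped.
- manip.hold(seconds).
- manip.solve_ik(position, orientation): joint angles nearest the present ones, or None.
- manip.camera(name): name is "scene" or "side" or "wrist"; returns a dict with "image" (480x640x3 uint8, red, green, blue), "fx", "fy", "cx", "cy" (pixels), "cam_to_world" (4x4, takes a point from camera to world coordinates); the wrist camera has in their place "mount" (4x4, takes a point from camera to tool coordinates, whose origin is the TCP and whose axes are the tool frame's). Camera axes: x right, y down, z forward; pixel columns grow to the right and rows downward; lengths in m; the calibration is good to about 2 mm. A picture is of the moment at which its call begins: read the wrist's pose just before it. There is no depth.
A pose or a line that the arm cannot do raises manip.IKError and nothing moves.
- manip.sign_off(): hands the job in, once; it reports no verdict.
Readings, each from a call of its own:
- manip.get_time(): time.
- manip.get_joint_positions(): joint angles.
- manip.get_joint_vel(): joint speeds.
- manip.get_tau(): joint torques, N m.
- manip.get_position(): TCP position.
- manip.get_ee_rot(): TCP orientation.
- manip.get_contact_force(): force on the tool from outside, world axes, zero at the start.
- manip.get_torque(): the same for the moment, N m.
- manip.get_width(): finger opening in m.
Only numpy, scipy, OpenCV 4.12 (cv2) and the standard library are available. Lean on these libraries where they do the work, as an engineer would, in place of code of your own. Each camera call takes 0.05 s, during which the arm holds its last target. There are 200 camera calls.

TASK

Put the hydrometer case that lies on the bench away in the rack. Nobody marked its bulb end, so first lift it clear of the bench by its carrying handle and see which end dips; that is the heavy bulb end. Then stand the case upright in the empty bay, bulb end down, setting it down gently as there is glass inside, let go of it, and only then swing the rack's retaining bar up until it is fully closed; leave the other cases and the glassware and pens where they are.

Things in the scene. Friction and masses are not known exactly. Their poses are not given: they have to be found in the camera images.
- case: The hydrometer case lying on the bench: light-grey square plastic box, 220 mm long over all, 34 mm square, darker 36 mm square caps (20 mm long); about 0.24 kg. Both ends look alike; the ballast of the glass inside makes one end heavy (centre of mass about 40 mm from the middle), never marked, either end. Origin: centre of its underside as it lies; x along it, z up through the handle.
- case_mid (a point): The middle of the case, on its long axis, 18 mm above its underside as it lies; the handle pivots here. Axes as case.
- case_end_p (a point): Centre of the case's end face in its +x direction, 110 mm from the middle.
- case_end_m (a point): Centre of the case's end face in its -x direction, 110 mm from the middle.
- handle (a joint): Swing of the case's wire carrying handle about its pivot across the case (rad). 0: stands square to the case; positive: leans towards the case's +x end. Stops at -0.45 and 0.45. Light friction keeps it where it is left, but the weight of the case hung from it overcomes that: it then swings to a stop, leaning towards the light end while the heavy end dips.
- handle_grip (a point): Middle of the handle's black round grip (10 mm thick, 34 mm long, lying across the case), 60 mm from the pivot, so about 42 mm above the case's top face. Wire legs 2.5 mm in radius run down both sides of the case to the pivot, 48 mm wide over all.
- rack: Fixed plywood rack, 88 mm deep (x) and 284 mm wide (y), its front facing its own -x, with three bays in a row at y = -85, 0 and +85 mm. Origin: centre of its underside. Floor 12 mm thick; lips 25 mm high at front and rear and dividers 34 mm high leave each bay about 76 x 79 mm inside; end cheeks 112 mm high; a fixed 10 mm rear rail at x = +36 mm, 85 mm high. Two bays hold stored cases, one is empty.
- pad: Thin cork pad, 60 x 60 x 3 mm, fixed on the floor of the empty bay, in its centre. Origin: centre of the pad's underside, 12 mm above the bench. The case stands on the pad.
- bar (a joint): Angle of the rack's steel retaining bar (rad): 0 is closed (arms upright, against its stop), growing as the bar swings forward and down, at most 1.10. Light friction keeps it where it is left; 1 to 3 N on the bar moves it.
- bar_mid (a point): Middle of the retaining bar: a steel rod of 8 mm diameter and 294 mm long, along the rack's y, on two arms that pivot on the outer faces of the end cheeks about a line 38 mm in front of the rack's middle and 30 mm above the bench; the rod lies 55 mm from that line. Closed, it stands 85 mm above the bench across the front of the bays.
- case_b: A stored case standing upright in a bay, same kind, 36 mm square and 220 mm high, with its handle towards the rear (its +x), reaching 65 mm from its middle. Origin: centre of its foot, z up. To be left standing.
- case_c: Another stored case, as case_b.
- beaker: Bystander: empty glass beaker, 68 mm across, 85 mm high. Origin: centre of its underside. To be left alone.
- dropper: Bystander: amber dropper bottle with black cap, 34 mm across, 75 mm high. Origin: centre of its underside. To be left alone.
- jar: Bystander: tall clear hydrometer jar, 44 mm across on a 68 mm round white foot, 190 mm high. Origin: centre of its underside. To be left alone.
- marker_a: Bystander: white marker pen with a black cap, 128 x 13 x 13 mm, lying along its x axis. Origin: centre of its underside. To be left alone.
- marker_b: Bystander: a second white marker pen, as marker_a. Origin: centre of its underside. To be left alone.
- dish: Bystander: shallow clear round dish, 60 mm across, 16 mm high. Origin: centre of its underside. To be left alone.
Things that resemble listed ones, but are neither listed nor needed, are in the scene too. What is shaped like the case but yellow is not meant. Leave any purple look-alike of the case_c alone.

How it is judged:
On the way, in this order (a step that is already met when the one before it is completed fails the run):
1. the case hangs clear of the bench from its handle, tilted so that its heavy end dips (handle over 0.3 rad from square, both end centres over 30 mm up) (height (world z) of each of case_end_p, case_end_m above 0.03 m and (value of joint handle below -0.3 rad or value of joint handle above 0.3 rad)), for 0.2 s.
2. the case stands upright on the pad in the empty bay, heavy end down and let go, with the retaining bar still open ((angle between case's own x axis and vertical below 0.12 rad or angle between case's own x axis and vertical above 3.02 rad) and z of ballast in the frame of pad below 0.07 m and horizontal distance between case_mid and pad below 0.03 m and z of case_mid in the frame of pad between 0.107 and 0.119 m and linear speed of case below 0.03 m/s and contact force between the fingers and case below 0.1 N and value of joint bar above 0.5 rad), for 0.2 s.
At the end, for the whole second after the job is handed in: The case stands still and upright (within 0.12 rad) on the cork pad of the empty bay, its middle within 30 mm of the pad's centre seen from above, its heavy end down, and the retaining bar is closed (within 0.1 rad); the two stored cases still stand upright in their bays ((angle between case's own x axis and vertical below 0.12 rad or angle between case's own x axis and vertical above 3.02 rad) and z of ballast in the frame of pad below 0.07 m and horizontal distance between case_mid and pad below 0.03 m and z of case_mid in the frame of pad between 0.107 and 0.119 m and linear speed of case below 0.03 m/s and value of joint bar below 0.1 rad and angle between each of case_b, case_c's own z axis and vertical below 0.15 rad); the robot touches nothing.
It fails at once if the case is dropped: let go over the bay with its foot still over 15 mm above the pad (horizontal distance between case_mid and pad below 0.04 m and z of case_mid in the frame of pad above 0.128 m and contact force between the fingers and case below 0.1 N).
It fails at once if the case is rammed against the rack or the pad with more than 80 N (contact force between case and rack above 80 N or contact force between case and pad above 80 N).
It fails at once if a stored case is shifted over 30 mm or tipped over 0.3 rad (distance of any of case_b, case_c from where it was at the start of the episode above 0.03 m or angle between any of case_b, case_c's own z axis and vertical above 0.3 rad).
It fails at once if glassware or a pen is shifted over 30 mm (distance of any of beaker, dropper, jar, marker_a, marker_b, dish from where it was at the start of the episode above 0.03 m).
It also fails if it takes over 64 s, if anything falls off the work surface, if the arm or the gripper's body presses on something with over 40 N, if the wrist force passes 120 N, or if a joint passes its speed limit or range.

## Working session

There is one attempt and no reset: what is moved stays moved. The work goes in short steps, each a Python script; the robot and the scene stay as the last script left them, time stands still between calls to the robot, and variables do not carry over. Pictures are saved under pics/ and viewed, about 8 in all and at most 12, crops included, and the job is handed in when it is done.

```bash
mkdir -p pics; cat > h.py <<'E'
import numpy as np, cv2
from scipy.spatial.transform import Rotation as R
from rig import manip as m
def snap(name,fn=None):
    p=np.array(m.get_position()); r=R.from_rotvec(m.get_ee_rot()).as_matrix()
    c=m.camera(name)
    if 'mount' in c:
        T=np.eye(4);T[:3,:3]=r;T[:3,3]=p;c['cam_to_world']=T@np.array(c['mount'])
    if fn: cv2.imwrite('pics/'+fn,cv2.cvtColor(c['image'],cv2.COLOR_RGB2BGR)); np.savez('pics/'+fn[:-4],**{k:c[k] for k in('image','fx','fy','cx','cy','cam_to_world')})
    return c
def ray(c,u,v):
    T=np.array(c['cam_to_world']); d=T[:3,:3]@np.array([(u-c['cx'])/c['fx'],(v-c['cy'])/c['fy'],1.]); return T[:3,3],d/np.linalg.norm(d)
def plane(c,u,v,z):
    o,d=ray(c,u,v); return o+d*(z-o[2])/d[2]
def tri(c1,p1,c2,p2):
    o1,d1=ray(c1,*p1);o2,d2=ray(c2,*p2)
    A=np.array([d1,-d2]).T; s=np.linalg.lstsq(A,o2-o1,rcond=None)[0]
    a=o1+d1*s[0];b=o2+d2*s[1]; return (a+b)/2,np.linalg.norm(a-b)
def proj(c,P):
    T=np.linalg.inv(np.array(c['cam_to_world'])); q=T[:3,:3]@np.array(P)+T[:3,3]; return q[0]/q[2]*c['fx']+c['cx'],q[1]/q[2]*c['fy']+c['cy']
def load(fn): return dict(np.load('pics/'+fn+'.npz'))
def rot(x,y):
    x=np.array(x,float);x/=np.linalg.norm(x);y=np.array(y,float);y-=x*(x@y);y/=np.linalg.norm(y)
    return R.from_matrix(np.array([x,y,np.cross(x,y)]).T).as_rotvec()
E
python3 - <<'E'
from h import *
for n in('scene','side','wrist'):
    c=snap(n,n+'0.png'); print(n,c['fx'],c['cx'],c['cy'],np.round(c['cam_to_world'],3).tolist())
print(m.get_time(),m.get_ee_rot())
E
```

```text
scene 442.9412721046709 318.5389741458932 232.63343007714485 [[0.665, 0.633, -0.396, 0.862], [0.747, -0.564, 0.353, -0.418], [-0.0, -0.531, -0.848, 0.931], [0.0, 0.0, 0.0, 1.0]]
side 503.1066866188635 317.4361732505234 233.02803550147397 [[-0.836, -0.355, 0.419, -0.021], [-0.549, 0.545, -0.633, 0.642], [-0.004, -0.76, -0.65, 0.833], [0.0, 0.0, 0.0, 1.0]]
wrist 420.39757205928873 318.23847051724255 237.15027644242923 [[1.0, 0.001, -0.002, 0.625], [0.0, -0.95, -0.313, 0.081], [-0.002, 0.313, -0.95, 0.372], [0.0, 0.0, 0.0, 1.0]]
0.15 [ 1.20857888  1.21014828 -1.21004508]
```

View pics/scene0.png

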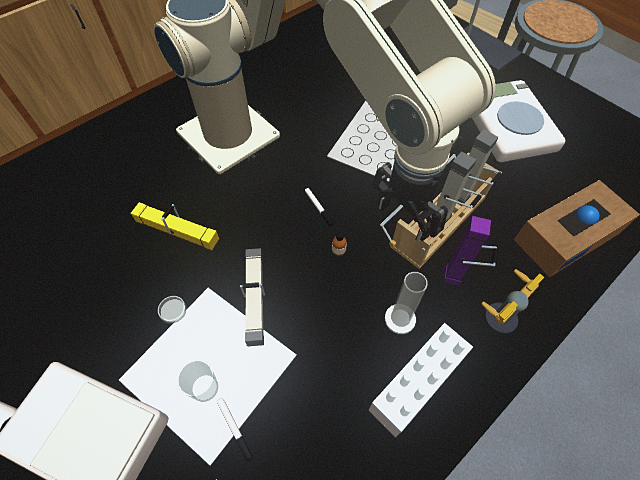

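View pics/side0.png

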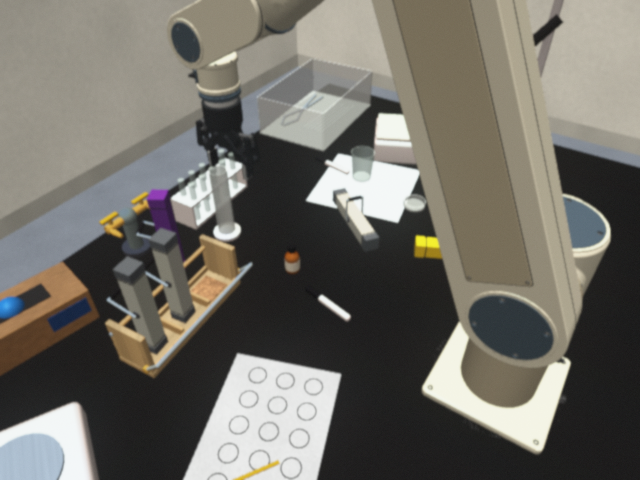

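Scene view: the grey case is at (254,296) and its handle at about (247,287). The yellow look-alike is at (175,225) and the purple one at (470,250). The rack is at (445,215), partly hidden by the gripper. In the side view the empty bay with its cork pad is at (210,288), the bar's near end is at about (250,266), the two stored cases are at (172,275) and (140,305), and the grey case is at (355,218).

```bash
python3 - <<'E'
from h import *
s=load('scene0');d=load('side0')
f=lambda a:np.round(a,3)
print('case far end',f(plane(s,253,251,.036)),'near',f(plane(s,254,341,.036)))
print('side ends',f(plane(d,339,194,.036)),f(plane(d,368,243,.036)))
print('pad side',f(plane(d,211,288,.015)))
print('bar end near cheek',f(plane(d,250,266,.05)),'bar other',f(plane(d,155,370,.05)))
for n,(u,v) in dict(dropper=(292,268),jar=(227,232),markerR=(334,307),dish=(415,205),beaker=(362,178)).items(): print(n,f(plane(d,u,v,0)))
print('cases tops',f(plane(d,130,268,.235)),f(plane(d,166,240,.235)))
im=d['image'];cv2.imwrite('pics/c1.png',cv2.resize(cv2.cvtColor(im[190:390,90:400],cv2.COLOR_RGB2BGR),None,fx=2.58,fy=2.58,interpolation=2))
E
```

```text
case far end [ 0.38  -0.192  0.036] near [ 0.552 -0.321  0.036]
side ends [ 0.533 -0.3    0.036] [ 0.372 -0.169  0.036]
pad side [0.601 0.131 0.015]
bar end near cheek [0.547 0.056 0.05 ] bar other [0.521 0.361 0.05 ]
dropper [ 0.497 -0.031  0.   ]
jar [ 0.712 -0.046  0.   ]
markerR [0.35  0.018 0.   ]
dish [ 0.358 -0.412  0.   ]
beaker [ 0.543 -0.446  0.   ]
cases tops [0.58  0.309 0.235] [0.582 0.225 0.235]
```

View pics/c1.png

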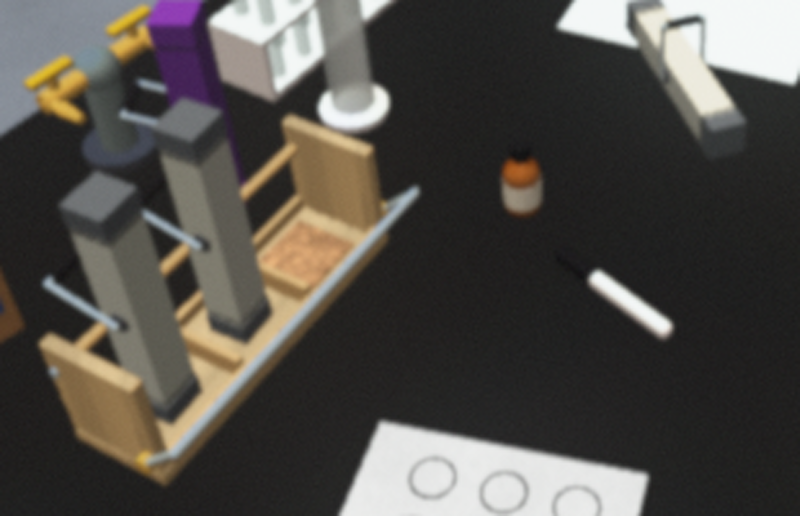

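```bash
python3 - <<'E'
from h import *
print(np.round(R.from_rotvec(m.get_ee_rot()).as_matrix(),2).tolist(), np.round(m.camera('wrist')['mount'],3).tolist())
a=0.35
for sg in(1,-1):
  cx=np.array([.79,-.61,0])*sg
  print('grasp',sg,[None if q is None else np.round(q,2) for q in [m.solve_ik([.46,-.25,z],rot([0,0,-1],cx)) for z in(.08,.3)]])
  for a in(.2,.35,.5):
    for yaw in (0,.3):
      x=np.array([np.cos(a)*np.cos(yaw),np.cos(a)*np.sin(yaw),-np.sin(a)])
      print('place',sg,a,yaw,[None if q is None else np.round(q,2) for q in [m.solve_ik([.6-.062*np.cos(yaw),.131-.062*np.sin(yaw),z],rot(x,[0,0,sg])) for z in(.15,.3)]])
q=rot([0,0,-1],[.79,-.61,0]) 
m.move_to([.46,-.25,.30],q)
snap('wrist','w1.png')
E
```

```text
[[-0.0, 1.0, 0.0], [0.0, 0.0, -1.0], [-1.0, -0.0, -0.0]] [[0.001, -0.313, 0.95, -0.12], [1.0, 0.0, -0.001, -0.0], [-0.0, 0.95, 0.313, -0.081], [0.0, 0.0, 0.0, 1.0]]
grasp 1 [array([-0.52,  0.55,  1.95, -0.  ,  0.65,  0.14]), array([-0.52,  0.22,  1.81, -0.  ,  1.11,  0.14])]
place 1 0.2 0 [None, None]
place 1 0.2 0.3 [None, None]
place 1 0.35 0 [None, None]
place 1 0.35 0.3 [None, None]
place 1 0.5 0 [None, None]
place 1 0.5 0.3 [None, None]
grasp -1 [None, None]
place -1 0.2 0 [array([0.42, 0.86, 2.39, 3.55, 1.48, 0.05]), array([ 0.42,  0.37,  2.43,  3.62,  1.06, -0.16])]
place -1 0.2 0.3 [array([ 0.07,  0.88,  2.42,  2.92,  1.52, -0.04]), array([0.07, 0.36, 2.45, 2.88, 1.05, 0.08])]
place -1 0.35 0 [array([ 0.4 ,  0.73,  2.4 ,  3.55,  1.21, -0.01]), array([ 0.4 ,  0.25,  2.39,  3.7 ,  0.77, -0.28])]
place -1 0.35 0.3 [array([ 0.08,  0.74,  2.42,  2.92,  1.24, -0.  ]), array([0.08, 0.24, 2.41, 2.83, 0.75, 0.15])]
place -1 0.5 0 [array([ 0.38,  0.61,  2.38,  3.56,  0.93, -0.07]), array([ 0.38,  0.16,  2.33,  3.88,  0.51, -0.48])]
place -1 0.5 0.3 [array([0.09, 0.61, 2.4 , 2.92, 0.94, 0.03]), array([0.09, 0.15, 2.36, 2.72, 0.46, 0.28])]
```

View pics/w1.png

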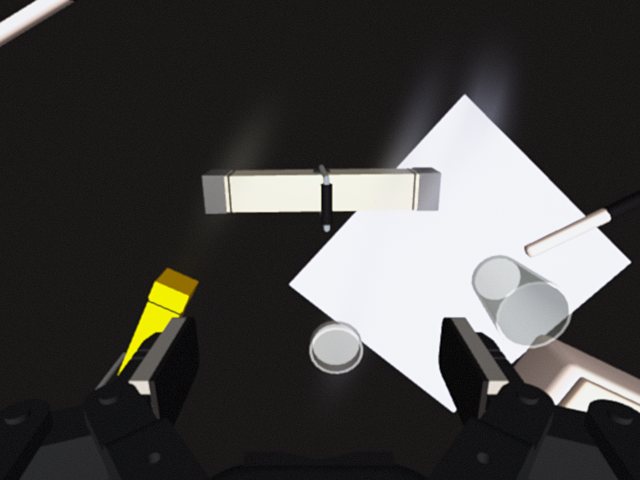

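The wrist view shows the case's end caps at (204,191) and (440,190), and the black handle grip at (326,208). It is the light-grey case, not the yellow one at the lower left. I'll take a second wrist view from a shifted spot to triangulate.

```bash
python3 - <<'E'
from h import *
w=load('w1'); g=plane(w,326,208,.078); e1=plane(w,204,191,.036);e2=plane(w,440,190,.036)
print(g,e1,e2,np.linalg.norm(e1-e2))
d=(e2-e1)[:2];d/=np.linalg.norm(d);print('dir',d)
q=rot([0,0,-1],[d[0],d[1],0])
s=np.array([-d[1],d[0]]) # left of case dir
tp=g[:2]-.04*s
print(m.get_time())
try: m.move_to([g[0]-.0*s[0],g[1]-.0*s[1],.2],q)
except m.IKError as e: print(e)
c=snap('wrist','w2.png'); print(m.get_position(),m.get_time(), proj(c,g),proj(c,e1),proj(c,e2))
E
```

```text
[ 0.46125528 -0.25799281  0.078     ] [ 0.37544031 -0.1849679   0.036     ] [ 0.54940285 -0.31770831  0.036     ] 0.21882180193466874
dir [ 0.79499637 -0.60661419]
1.4083
[ 0.46257926 -0.25801743  0.20117584] 1.9417 (np.float64(319.39305751121253), np.float64(239.90172242315572)) (np.float64(158.14897196454558), np.float64(212.1419776828253)) (np.float64(471.98825033800296), np.float64(212.73942298265064))
```

View pics/w2.png

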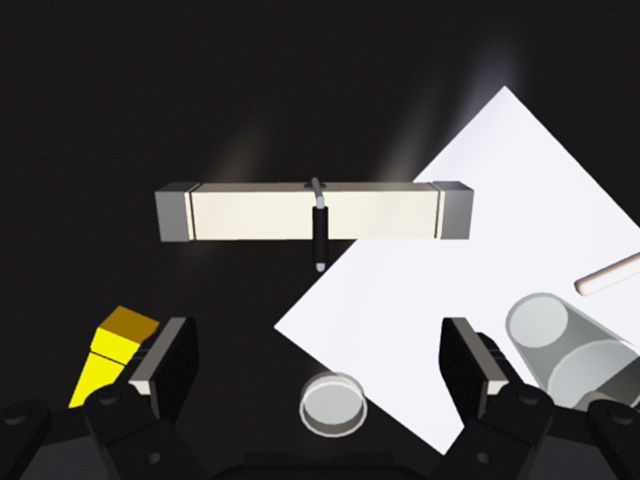

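```bash
python3 - <<'E'
from h import *
a=load('w1');b=load('w2')
p,err=tri(a,(326,208),b,(320,237.5)); print('grip',p,err)
q=rot([0,0,-1],[.795,-.6066,0])
x,y=p[:2]; z=.080
m.servo_line([x,y,z],q,rate=.1)
print(m.get_position())
m.command_gripper(0,50); print('w',m.get_width(),m.get_contact_force())
m.servo_line([x,y,z+.17],rate=.12)
m.hold(.5); print(m.get_contact_force(),m.get_torque(),m.get_width(),m.get_time())
snap('side','s2.png');snap('scene','sc2.png');c=snap('wrist','w3.png')
im=np.hstack([cv2.resize(c['image'],(400,300)),cv2.resize(load('side0')['image']*0+load('s2')['image'],(400,300))]);im=np.vstack([im,cv2.resize(load('sc2')['image'][200:400,150:400],(375,300))[:, :].repeat(1,0) if 0 else np.hstack([cv2.resize(load('sc2')['image'][150:390,150:470],(400,300)),cv2.resize(load('s2')['image'][90:330,240:560],(400,300))])])
cv2.imwrite('pics/m1.png',im[:,:,::-1])
E
```

```text
grip [ 0.45840896 -0.26233919  0.05773556] 7.453566908528055e-05
[ 0.45882108 -0.26255893  0.08055088]
w 0.008234614018339845 [-0.64047298 -0.66583773  2.81043754]
[-0.11991296 -0.40348612 -1.79405712] [-0.04695087 -0.05431544  0.02793465] 0.007939202830033291 6.05
```

View pics/m1.png

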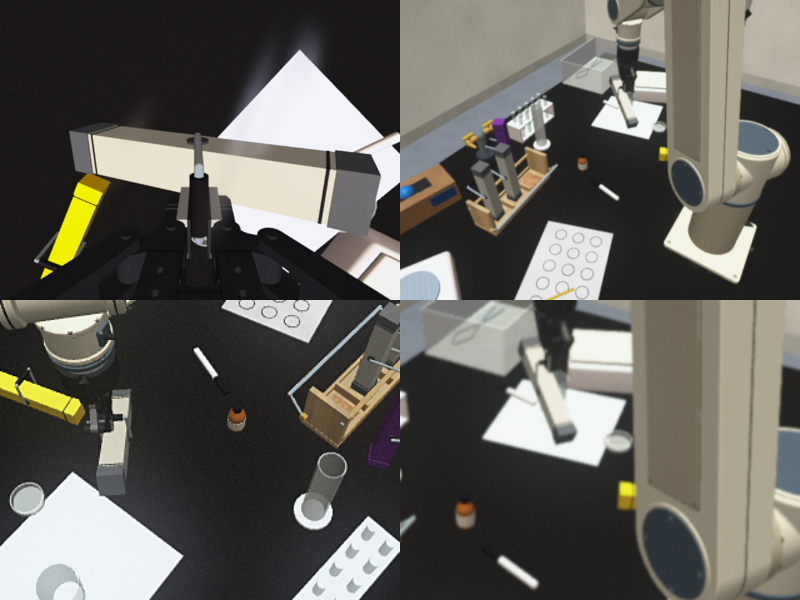

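Wrist picture: the left end cap, at (95,150) and facing the robot on the tool −y side, looks smaller and further away, so it dips. The right cap, at (355,190), is raised. The wrist moment agrees: I expected (-.051,-.067) for a heavy −y end and read (-.047,-.054). The placing pose only works with tool +y down, so I'll lay the case down turned and regrasp it with a half turn.

```bash
python3 - <<'E'
from h import *
P=[.47,-.2]
for ang in(-.65,.1,.2,-1.4,-1.6):
  d=np.array([np.cos(ang),np.sin(ang),0])
  print(ang,[None if q is None else np.round(q,2) for q in [m.solve_ik([*P,.0805],rot([0,0,-1],s*d)) for s in(1,-1)]])
# place-side path candidates
for pos,x,y in [([.46,-.1,.42],[0,0,-1],[-1,-.2,0])]+[([.45,.05,.40],[np.cos(a)*np.cos(w),np.cos(a)*np.sin(w),-np.sin(a)],[0,0,-1]) for a in(.4,) for w in(-1.2,-.8,-.4,0,.4,.8,1.2)]:
  q=m.solve_ik(pos,rot(x,y)); print(pos,np.round(x,2),None if q is None else np.round(q,2))
E
```

```text
-0.65 [array([-0.43,  0.54,  1.98, -0.  ,  0.63,  0.22]), None]
0.1 [array([-0.43,  0.54,  1.98, -0.  ,  0.63, -0.53]), None]
0.2 [array([-0.43,  0.54,  1.98, -0.  ,  0.63, -0.63]), array([-0.43,  0.54,  1.98, -0.  ,  0.63,  2.52])]
-1.4 [array([-0.43,  0.54,  1.98,  0.  ,  0.63,  0.97]), array([-0.43,  0.54,  1.98, -0.  ,  0.63, -2.17])]
-1.6 [array([-0.43,  0.54,  1.98, -0.  ,  0.63,  1.17]), array([-0.43,  0.54,  1.98, -0.  ,  0.63, -1.97])]
[0.46, -0.1, 0.42] [ 0  0 -1] None
[0.45, 0.05, 0.4] [ 0.33 -0.86 -0.39] [ 0.66  0.21  2.   -1.08  1.54 -0.87]
[0.45, 0.05, 0.4] [ 0.64 -0.66 -0.39] [ 0.68  0.05  2.2  -1.31  1.26 -0.95]
[0.45, 0.05, 0.4] [ 0.85 -0.36 -0.39] None
[0.45, 0.05, 0.4] [ 0.92  0.   -0.39] [ 0.19 -0.27  2.46  3.83  0.28 -0.6 ]
[0.45, 0.05, 0.4] [ 0.85  0.36 -0.39] [-0.28 -0.22  2.43  1.77  0.64  1.02]
[0.45, 0.05, 0.4] [ 0.64  0.66 -0.39] [-0.5  -0.04  2.3   1.41  1.12  0.98]
[0.45, 0.05, 0.4] [ 0.33  0.86 -0.39] [-0.52  0.13  2.11  1.17  1.43  0.9 ]
```

```bash
python3 - <<'E'
from h import *
w=load('w2');print('yellow',plane(w,140,315,.036), plane(load('scene0'),215,240,.018))
P=[.52,-.17]; d=np.array([np.cos(.5),np.sin(.5),0]); q1=rot([0,0,-1],d);q2=rot([0,0,-1],-d)
print([None if q is None else np.round(q,2) for q in (m.solve_ik([*P,.0805],q1),m.solve_ik([*P,.0805],q2))])
m.move_to([*P,.23],q1); print(m.get_time())
m.servo_line([*P,.12],rate=.12)
m.servo_line([*P,.081],rate=.04); print(m.get_contact_force(),m.get_time())
m.command_gripper(.05)
m.servo_line([*P,.15],rate=.15)
m.move_to([*P,.15],q2); print(m.get_time(),m.get_position())
c=snap('wrist','w4.png'); print(proj(c,[*P,.078]))
E
```

```text
yellow [ 0.3080097  -0.23489828  0.036     ] [ 0.28489433 -0.23764003  0.018     ]
[array([-0.34,  0.57,  1.9 , -0.  ,  0.68, -0.84]), array([-0.34,  0.57,  1.9 , -0.  ,  0.68,  2.3 ])]
7.1
[-0.16056485 -0.11842152 -1.59362821] 9.2917
13.025 [ 0.51995233 -0.16997966  0.14988751]
(np.float64(318.12107409857094), np.float64(269.0222915956474))
```

View pics/w4.png

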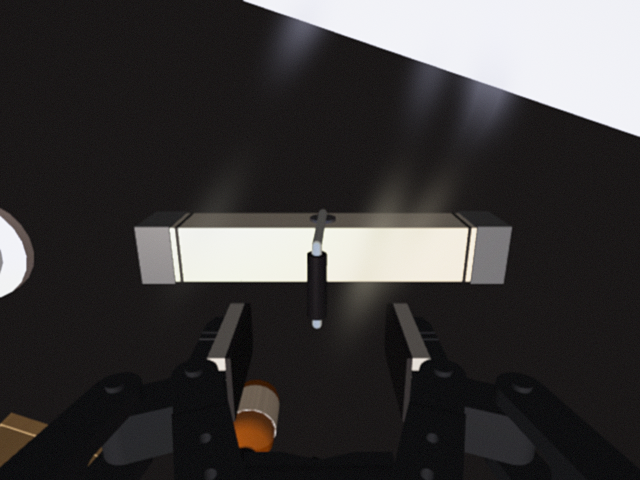

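The case lies flat, with its caps at (158,250) and (490,250). The grip is at (317,287), about 9 mm off the predicted spot along the grip's length, so I'll correct that in the regrasp. The dropper at (258,415) and the rack corner are clear.

```bash
python3 - <<'E'
from h import *
c=load('w4'); g=plane(c,317,287,.078); b=plane(c,323,255,.036); print(g,b)
d=np.array([np.cos(.5),np.sin(.5),0]); s=np.array([-d[1],d[0],0])
print('lateral diff',(g-b)@s,'lean',(g-b)@d)
q2=rot([0,0,-1],-d)
T=b+s*((g-b)@s)/2+d*((g-b)@d); T=T[:2]; print(T)
m.servo_line([*T,.08],q2,rate=.1); m.command_gripper(0,60); print(m.get_width(),m.get_contact_force())
m.servo_line([*T,.25],rate=.12); m.hold(.3)
print(m.get_contact_force(),m.get_torque(),m.get_time(), np.round(m.get_joint_positions(),2))
t,w,a=None,None,None
for pos in([.46,-.08,.38],[.45,.02,.36],[.5,-.1,.4]):
 for w in(.6,1.0,1.4,1.7):
  for a in(.3,.5,.8):
   q=m.solve_ik(pos,rot([np.cos(a)*np.cos(w),np.cos(a)*np.sin(w),-np.sin(a)],[0,0,-1]));print(pos,w,a,None if q is None else np.round(q,2))
E
```

```text
[ 0.51583098 -0.1612055   0.078     ] [ 0.51332407 -0.16387145  0.036     ]
lateral diff 0.0011377109254577427 lean 0.003478141653752323
[ 0.5161037  -0.16170472]
0.008120863045734821 [0.04003641 0.22507836 5.57894024]
[ 0.2270306   0.19199868 -4.06589882] [ 0.0752912  -0.07300584 -0.00666586] 16.2583 [-0.33  0.3   1.82 -0.    1.02  2.32]
[0.46, -0.08, 0.38] 0.6 0.3 [-0.8   0.11  2.29  1.49  1.24  0.78]
[0.46, -0.08, 0.38] 0.6 0.5 [-0.74  0.01  2.23  1.29  1.1   1.03]
[0.46, -0.08, 0.38] 0.6 0.8 [-0.6  -0.07  2.12  0.9   0.98  1.46]
[0.46, -0.08, 0.38] 1.0 0.3 [-0.79  0.26  2.08  1.2   1.52  0.77]
[0.46, -0.08, 0.38] 1.0 0.5 [-0.74  0.17  2.05  1.07  1.4   0.92]
[0.46, -0.08, 0.38] 1.0 0.8 [-0.63  0.07  1.99  0.82  1.27  1.18]
[0.46, -0.08, 0.38] 1.4 0.3 [-0.71  0.39  1.87  0.99  1.76  0.73]
[0.46, -0.08, 0.38] 1.4 0.5 [-0.68  0.3   1.86  0.88  1.66  0.81]
[0.46, -0.08, 0.38] 1.4 0.8 [-0.59  0.19  1.84  0.69  1.51  0.96]
[0.46, -0.08, 0.38] 1.7 0.3 [-0.63  0.48  1.73  0.84  1.93  0.67]
[0.46, -0.08, 0.38] 1.7 0.5 [-0.6   0.39  1.73  0.74  1.82  0.72]
[0.46, -0.08, 0.38] 1.7 0.8 [-0.5
[... 868 characters left out ...]
  0.87]
[0.5, -0.1, 0.4] 0.6 0.5 [-0.71  0.05  2.13  1.27  1.09  1.1 ]
[0.5, -0.1, 0.4] 0.6 0.8 [-0.58 -0.01  2.02  0.88  1.    1.51]
[0.5, -0.1, 0.4] 1.0 0.3 [-0.76  0.29  1.98  1.22  1.52  0.85]
[0.5, -0.1, 0.4] 1.0 0.5 [-0.72  0.2   1.94  1.07  1.42  0.99]
[0.5, -0.1, 0.4] 1.0 0.8 [-0.61  0.12  1.88  0.81  1.3   1.24]
[0.5, -0.1, 0.4] 1.4 0.3 [-0.69  0.42  1.77  1.01  1.79  0.81]
[0.5, -0.1, 0.4] 1.4 0.5 [-0.66  0.34  1.75  0.89  1.69  0.88]
[0.5, -0.1, 0.4] 1.4 0.8 [-0.58  0.24  1.73  0.69  1.55  1.01]
[0.5, -0.1, 0.4] 1.7 0.3 [-0.62  0.51  1.61  0.87  1.98  0.75]
[0.5, -0.1, 0.4] 1.7 0.5 [-0.59  0.43  1.61  0.76  1.87  0.78]
[0.5, -0.1, 0.4] 1.7 0.8 [-0.53  0.32  1.62  0.59  1.71  0.84]
```

```bash
python3 - <<'E'
from h import *
s=load('sc2')['image'][130:280,340:540];d=load('s2')['image'][190:390,90:290]
im=np.hstack([cv2.resize(s,(440,330),interpolation=2),cv2.resize(d,(330,330),interpolation=2)])
cv2.imwrite('pics/rk.png',im[:,:,::-1])
E
```

```text
(no output)
```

View pics/rk.png

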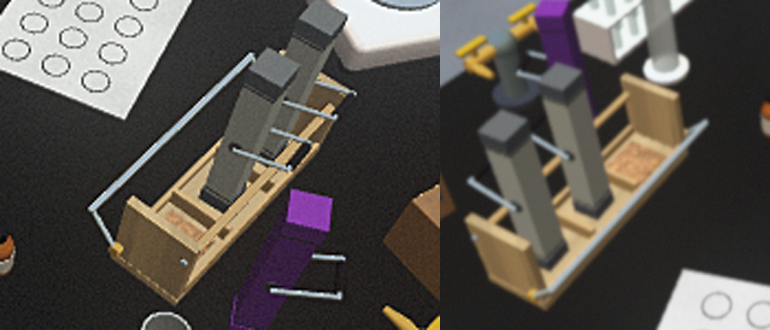

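Scene crop: the bar runs from (93,208) to (253,57), with the near cheek's top corners at (130,198) and (203,238). Side crop: the pad's centre is at (640,160), the bar's near end at (706,122), and the cheek tops run (621,75)–(683,108) and (470,217)–(528,255).

```bash
python3 - <<'E'
from h import *
s=load('sc2');d=load('s2')
S=lambda x,y:(x/2.2+340,y/2.2+130); D=lambda x,y:((x-440)/1.65+90,y/1.65+190)
f=lambda a:np.round(a,3)
print('bar near tri',*map(f,tri(s,S(93,208),d,D(706,122))));print('bar far tri',*map(f,tri(s,S(253,57),d,D(542,292))))
print('cheek tri',f(tri(s,S(130,198),d,D(683,108))[0]),f(tri(s,S(203,238),d,D(621,75))[0]))
for p in[(621,75),(683,108),(470,217),(528,255)]: print('cheek side',f(plane(d,*D(*p),.112)))
print('pad',f(plane(d,*D(640,160),.015)))
m_=d['image'].astype(int)
h=cv2.cvtColor(d['image'],cv2.COLOR_RGB2HSV); 
roi=np.zeros(h.shape[:2],bool);roi[272:302,190:232]=1
print(h[287,211],h[263,230],)
c=h[287,211].astype(int); k=roi&(abs(h[...,0].astype(int)-c[0])<5)&(abs(h[...,1].astype(int)-c[1])<45); ys,xs=np.nonzero(k);print(len(xs),xs.mean(),ys.mean(),f(plane(d,xs.mean(),ys.mean(),.015)))
E
```

```text
bar near tri [0.538 0.065 0.068] 0.006
bar far tri [0.518 0.364 0.065] 0.004
cheek tri [0.563 0.084 0.096] [0.653 0.093 0.117]
cheek side [0.656 0.088 0.112]
cheek side [0.545 0.092 0.112]
cheek side [0.628 0.357 0.112]
cheek side [0.534 0.358 0.112]
pad [0.603 0.129 0.015]
[ 15 123 205] [ 18 119 139]
1031 208.63239573229873 285.8806983511154 [0.61  0.129 0.015]
```

```bash
cat >> h.py <<'E'
def tool(a,w): return rot([np.cos(a)*np.cos(w),np.cos(a)*np.sin(w),-np.sin(a)],[0,0,-1])
def tv(a,w): return np.array([np.cos(a)*np.cos(w),np.cos(a)*np.sin(w),-np.sin(a)])
PAD=np.array([.606,.132])
def tcp(w,a,zp,pad=PAD): v=tv(a,w); return [*(pad-.063*v[:2]),zp-.063*v[2]]
E
python3 - <<'E'
from h import *
m.servo_line([.46,-.08,.38],tool(.6,1.4),rate=.08); print(m.get_time(),np.round(m.get_joint_positions(),2))
def go(p,o,r):
    try: m.servo_line(p,o,rate=r)
    except m.IKError as e: print('line fail',e); m.move_to(p,o)
    print(m.get_time(),np.round(m.get_joint_positions(),2))
go([.45,.02,.37],tool(.4,1.0),.08)
go(tcp(.5,.35,.27),tool(.35,.5),.08)
for w in(.5,.3):
  for z in(.27,.2,.127):
    q=m.solve_ik(tcp(w,.35,z),tool(.35,w)); print(w,z,None if q is None else np.round(q,2))
m.hold(.3); print(m.get_width(),m.get_contact_force(),m.get_torque())
a=snap('side','s3.png');b=snap('scene','sc3.png')
im=np.hstack([cv2.resize(b['image'],(400,300)),cv2.resize(a['image'],(400,300))])
im=np.vstack([im,np.hstack([cv2.resize(b['image'][60:300,280:600],(400,300)),cv2.resize(a['image'][130:370,70:390],(400,300))])])
cv2.imwrite('pics/m3.png',im[:,:,::-1])
E
```

```text
18.45 [-0.65  0.26  1.85  0.82  1.6   0.86]
19.8583 [-0.6   0.13  2.21  1.26  1.31  0.84]
21.9417 [-0.1   0.29  2.35  2.34  0.84  0.37]
0.5 0.27 [-0.1   0.29  2.35  2.34  0.84  0.37]
0.5 0.2 [-0.1   0.5   2.37  2.46  1.01  0.18]
0.5 0.127 [-0.1   0.73  2.36  2.52  1.17  0.03]
0.3 0.27 [0.08 0.27 2.4  2.85 0.77 0.14]
0.3 0.2 [0.08 0.5  2.42 2.9  1.   0.06]
0.3 0.127 [ 0.08  0.74  2.4   2.93  1.22 -0.  ]
0.007653349279045159 [ 0.90616031  0.42468498 -2.66333902] [-0.43154451  0.82286799  0.03661523]
```

View pics/m3.png

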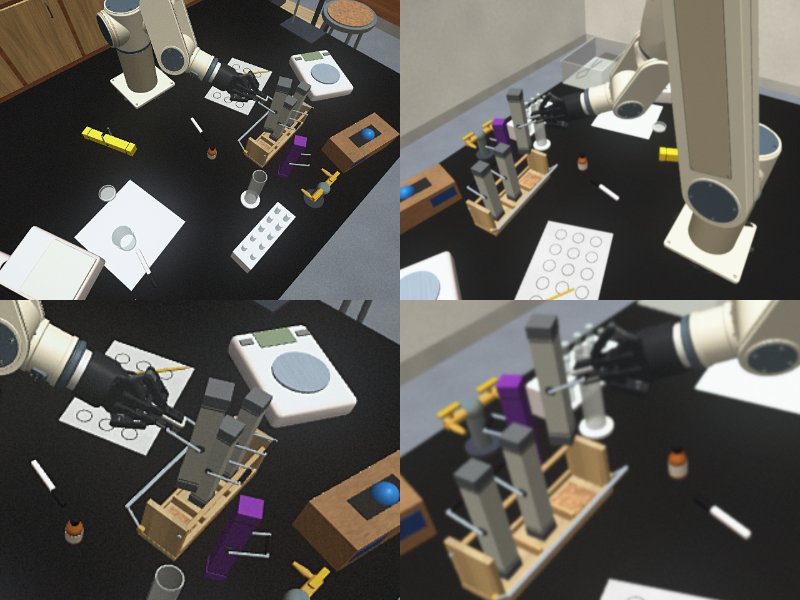

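The case hangs upright over the empty bay: its top cap is at side crop (542,328) and scene crop (220,392), its foot at (560,440) and (205,495). I'll triangulate its axis.

```bash
python3 - <<'E'
from h import *
s=load('sc3');d=load('s3')
S=lambda x,y:(x/1.25+280,(y-300)/1.25+60); D=lambda x,y:((x-400)/1.25+70,(y-300)/1.25+130)
f=lambda a:np.round(a,3)
print('top',*map(f,tri(s,S(221,388),d,D(542,322)))); print('foot',*map(f,tri(s,S(205,493),d,D(561,437))))
for n,c in(('s',s),('d',d)): print(n,'expected pivot/top/foot px',[np.round(proj(c,[.606,.132,z]),0) for z in(.38,.27,.16)], 'seen', [np.round(F,0) for F in ((S(221,388),S(205,493)) if n=='s' else (D(542,322),D(561,437)))])
# pad vs handle pivot in side/scene
E
```

```text
top [0.603 0.131 0.373] 0.006
foot [0.63  0.13  0.145] 0.028
s expected pivot/top/foot px [array([458., 128.]), array([443., 170.]), array([431., 203.])] seen [array([457., 130.]), array([444., 214.])]
d expected pivot/top/foot px [array([179., 144.]), array([190., 194.]), array([199., 238.])] seen [array([184., 148.]), array([199., 240.])]
```

```bash
python3 - <<'E'
from h import *
m.servo_line(tcp(.3,.35,.27),tool(.35,.3),rate=.04)
m.servo_line(tcp(.3,.35,.145),tool(.35,.3),rate=.08); m.hold(.4)
print(m.get_time()); f0=np.array(m.get_contact_force())
for z in np.arange(.142,.112,-.003):
    m.servo_line(tcp(.3,.35,z),rate=.03); m.hold(.1)
    f=np.array(m.get_contact_force())-f0; print(round(z,3),np.round(f,2))
    if f[2]>1.8: break
m.hold(.3);print(np.array(m.get_contact_force())-f0,m.get_time())
a=snap('side','s4.png');b=snap('scene','sc4.png')
im=np.hstack([cv2.resize(b['image'][60:300,320:560],(400,400),interpolation=2),cv2.resize(a['image'][150:390,90:330],(400,400),interpolation=2)])
cv2.imwrite('pics/m4.png',im[:,:,::-1])
E
```

```text
25.0333
0.142 [-0.    0.47 -0.21]
0.139 [ 0.54 -0.23  0.41]
0.136 [-1.07  0.29 -0.05]
0.133 [-0.24 -0.03 -0.61]
0.13 [-0.22 -0.3   0.46]
0.127 [-0.75  0.38  4.02]
[-1.47934794  1.28061502  4.85401028] 27.4333
```

View pics/m4.png

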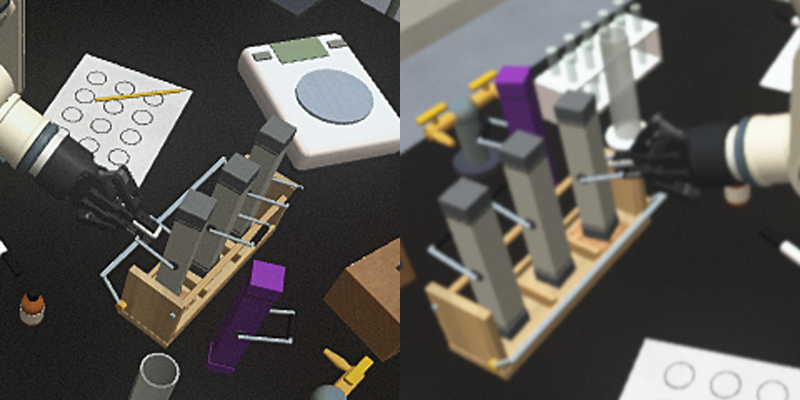

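The case stands in the bay, with its top cap at scene (190,208) and side (577,104) and its foot on the cork at about (600,228). Contact came at the expected height. I'll release it and back off.

```bash
python3 - <<'E'
from h import *
s=load('sc4');d=load('s4')
print('top',*tri(s,(190/1.667+320,208/1.667+60),d,((577-400)/1.667+90,104/1.667+150)))
m.command_gripper(.04); m.hold(.3); print(m.get_width(),m.get_contact_force(),m.get_time())
p=np.array(m.get_position()); v=tv(.35,.3)
m.servo_line(p-.03*v,rate=.06); m.servo_line(p-.10*v,rate=.12)
m.hold(.4); print(m.get_time())
a=snap('side','s5.png');b=snap('scene','sc5.png')
im=np.hstack([cv2.resize(b['image'][60:300,320:560],(400,400),interpolation=2),cv2.resize(a['image'][150:390,90:330],(400,400),interpolation=2)])
cv2.imwrite('pics/m5.png',im[:,:,::-1])
# bar pushing poses
y=np.array([-.067,.998]);x=np.array([.998,.067]);mid=np.array([.528,.2145])
for w in(0.07,.3,.5):
  for aa in(.3,.5,.7,.9):
    P=mid+.0*y; v=tv(aa,w)
    L=[m.solve_ik([*(P+dx*x-.022*v[:2]),z-.022*v[2]],tool(aa,w)) for dx,z in((-.05,.06),(.0,.06),(.04,.085))]
    print(w,aa,[None if q is None else np.round(q,2).tolist() for q in L])
E
```

```text
top [0.60243423 0.12694396 0.22492111] 0.0023692976074814144
0.0399510192395317 [-0.76227496 -0.67363791 -0.26414576] 28.2417Traceback (most recent call last):
  File "<stdin>", line 6, in <module>
rig.IKError: the arm cannot follow that straight line within its joint ranges
```

```bash
python3 - <<'E'
from h import *
p=np.array(m.get_position());v=tv(.35,.3);print(p,tcp(.3,.35,.127),m.get_time(),np.round(m.get_joint_positions(),2))
p=np.array(tcp(.3,.35,.127))
for k in(.02,.03,.04,.05,.06,.08):
  for dz in(0,.04,.1):
    q=m.solve_ik(p-k*v+[0,0,dz],tool(.35,.3)); print(k,dz,None if q is None else np.round(q,2))
y=np.array([-.067,.998]);x=np.array([.998,.067]);mid=np.array([.528,.2145])
for w in(0.07,.3,.6):
  for aa in(.5,.8,1.1):
    P=mid+.03*y; v=tv(aa,w)
    L=[m.solve_ik([*(P+dx*x-.022*v[:2]),z-.022*v[2]],tool(aa,w)) for dx,z in((-.04,.06),(.04,.085))]
    print(w,aa,[None if q is None else np.round(q,2).tolist() for q in L])
# tool leaning in normal config: tool y up-forward
for aa in(1.57,1.3,1.1,.9):
  for w in(.3,):
    v=tv(aa,w);P=mid+.03*y
    print('n',aa,[None if q is None else np.round(q,2).tolist() for q in [m.solve_ik([*(P+dx*x-.022*v[:2]),z-.022*v[2]],rot(v,[np.sin(aa)*np.cos(w),np.sin(aa)*np.sin(w),np.cos(aa)])) for dx,z in((-.04,.06),(.04,.085))]])
E
```

```text
[0.52266348 0.10605963 0.15897735] [np.float64(0.5494627271432633), np.float64(0.11451097205134113), np.float64(0.14860256186969345)] 28.8917 [ 0.06  0.72  2.46  2.91  1.26 -0.01]
0.02 0 [ 0.07  0.73  2.44  2.91  1.25 -0.01]
0.02 0.04 [0.07 0.59 2.46 2.9  1.12 0.03]
0.02 0.1 [0.07 0.38 2.45 2.87 0.92 0.09]
0.03 0 [ 0.06  0.72  2.46  2.91  1.26 -0.01]
0.03 0.04 [0.06 0.58 2.47 2.89 1.13 0.02]
0.03 0.1 [0.06 0.36 2.47 2.86 0.92 0.09]
0.04 0 [ 0.05  0.71  2.48  2.9   1.28 -0.01]
0.04 0.04 [0.05 0.57 2.49 2.89 1.14 0.02]
0.04 0.1 [0.05 0.34 2.49 2.85 0.92 0.1 ]
0.05 0 [ 0.04  0.71  2.5   2.89  1.29 -0.02]
0.05 0.04 [0.04 0.56 2.51 2.88 1.15 0.02]
0.05 0.1 [0.04 0.32 2.5  2.84 0.92 0.1 ]
0.06 0 [ 0.03  0.71  2.52  2.88  1.3  -0.02]
0.06 0.04 [0.03 0.55 2.53 2.87 1.16 0.02]
0.06 0.1 [0.03 0.3  2.52 2.83 0.92 0.1 ]
0.08 0 [ 0.01  0.7   2.56  2.86  1.33 -0.03]
0.08 0.04 [0.01 0.52 2.57 2.85 1.18 0.01]
0.08 0.1 [0.01 0.26 2.55 2.8  0.91 0.11]
0.07 0.5 [[0.75, 0.85, 2.35, 3.8, 1.12, 0.05], [0.62, 0.76, 2.24, 3.73, 0.95, -0.09]]
0.07 0.8 [[0.65, 0.63, 2.3, 3.88, 0.61, -0.2], [0.55, 0.59, 2.16, 3.96, 0.46, -0.4]]
0.07 1.1 [None, [0.48, 0.53, 2.02, -0.87, 0.24, -1.92]]
0.3 0.5 [[0.57, 0.88, 2.41, 3.39, 1.21, 0.04], [0.46, 0.76, 2.29, 3.31, 0.98, -0.02]]
0.3 0.8 [[0.53, 0.63, 2.34, 3.42, 0.61, -0.07], [0.44, 0.58, 2.2, 3.38, 0.42, -0.12]]
0.3 1.1 [None, None]
0.6 0.5 [[0.29, 0.88, 2.42, 2.85, 1.22, -0.05], [0.24, 0.76, 2.28, 2.76, 0.98, 0.04]]
0.6 0.8 [[0.34, 0.63, 2.34, 2.82, 0.61, 0.07], [0.29, 0.59, 2.19, 2.61, 0.43, 0.27]]
0.6 1.1 [None, [0.33, 0.52, 2.03, 0.75, 0.17, 2.16]]
n 1.57 [[0.44, 0.56, 1.9, -0.0, 0.67, 0.14], [0.39, 0.6, 1.73, -0.0, 0.81, 0.09]]
n 1.3 [[0.46, 0.51, 2.08, -0.15, 0.29, 0.31], [0.41, 0.53, 1.91, -0.07, 0.43, 0.16]]
n 1.1 [None, [0.42, 0.52, 2.04, -0.44, 0.13, 0.54]]
n 0.9 [None, None]
```

```bash
python3 - <<'E'
from h import *
p=np.array(tcp(.3,.35,.127));v=tv(.35,.3)
m.servo_line(p-.06*v,rate=.1); m.servo_line(p-.06*v+[0,0,.1],rate=.15); m.command_gripper(0,60)
print(m.get_time(),m.get_width())
a=snap('side','s5.png');b=snap('scene','sc5.png')
im=np.hstack([cv2.resize(b['image'][60:300,320:560],(400,400),interpolation=2),cv2.resize(a['image'][150:390,90:330],(400,400),interpolation=2)])
cv2.imwrite('pics/m5.png',im[:,:,::-1])
E
```

```text
30.625 0.00011967981662563378
```

View pics/m5.png

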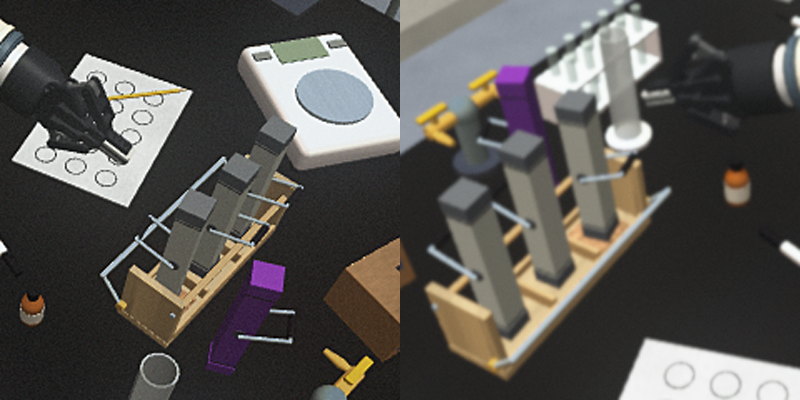

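The case stands free and upright. The bar is still open, its rod running from (105,275) to (225,160) in the scene crop. I'll hook a closed finger under the rod between the two stored cases and lift it along its arc.

```bash
cat > bar.py <<'E'
from h import *
a,w=.5,.07; o=tool(a,w); v=tv(a,w); X=np.array([np.cos(w),np.sin(w),0]); Z=np.array([0,0,1.]); n=np.sin(a)*X+np.cos(a)*Z
rod0=np.array([.525,.2565,.066]); piv=np.array([*(rod0+.0417*X)[:2],.030])
def rod(t): return piv-.055*np.sin(t)*X+.055*np.cos(t)*Z
def T(t,off,adv=.012): return rod(t)-off*n+(adv-.022)*v   # TCP: tip adv past rod, axis off below
E
python3 - <<'E'
from bar import *
pre=T(.86,.026)-.05*X
pts=[pre+.12*Z,pre,T(.86,.026),T(.4,.019),T(0,.019)]
for p in pts: q=m.solve_ik(p,o); print(np.round(p,3),None if q is None else np.round(q,2))
if all(m.solve_ik(p,o) is not None for p in pts):
    m.servo_line(pts[0],o,rate=.1); print(np.round(m.get_joint_positions(),2))
    m.servo_line(pts[1],rate=.1); m.hold(.2); f0=np.array(m.get_contact_force())
    m.servo_line(pts[2],rate=.06); m.hold(.1); print('under',np.round(np.array(m.get_contact_force())-f0,2),m.get_time())
    np.save('f0',f0)
    a_=snap('side','s6.png');b=snap('scene','sc6.png')
    im=np.hstack([cv2.resize(b['image'][60:300,320:560],(400,400),interpolation=2),cv2.resize(a_['image'][150:390,90:330],(400,400),interpolation=2)])
    cv2.imwrite('pics/m6.png',im[:,:,::-1])
E
```

```text
[0.454 0.252 0.168] [ 0.8   0.55  2.39  3.96  0.93 -0.17]
[0.454 0.252 0.048] [0.8  0.92 2.34 3.84 1.16 0.08]
[0.504 0.255 0.048] [0.71 0.89 2.27 3.77 1.09 0.01]
[0.527 0.257 0.069] [ 0.67  0.83  2.24  3.76  1.02 -0.04]
[0.549 0.258 0.073] [ 0.64  0.82  2.21  3.75  0.98 -0.07]
[ 0.8   0.55  2.39  3.96  0.93 -0.17]
under [-1.48  0.3  -0.7 ] 35.3917
```

View pics/m6.png

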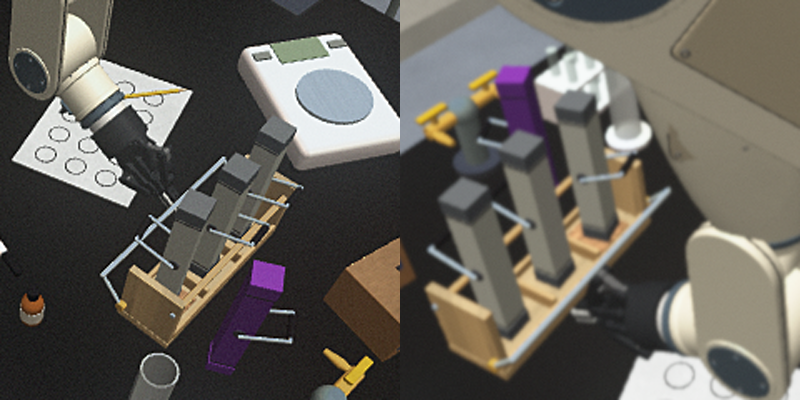

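The finger tips are at the rod, about side (585,290) and scene (165,195), between the stored cases, with the rod not yet moved. I'll lift along the arc while watching the force.

```bash
python3 - <<'E'
from bar import *
f0=np.load('f0.npy')
F=lambda:np.array(m.get_contact_force())-f0
m.servo_line(T(.86,.019),rate=.03);print('touch',np.round(F(),2))
for t in(.7,.55,.4,.25,.1,0):
    m.servo_line(T(t,.019),rate=.05);f=F();print(t,np.round(f,2))
    if np.linalg.norm(f)>15: break
for k in range(8):
    m.hold(.1);f=F();print('push',k,np.round(f,2))
    if np.linalg.norm(f)>8: break
    m.servo_line(T(0,.019)+.002*(k+1)*(.7*X+.7*Z),rate=.03)
print(m.get_time(),m.get_position())
snap('side','s7.png');snap('scene','sc7.png')
E
```

```text
touch [-1.44  1.18 -0.5 ]
0.7 [-1.45  1.15 -0.5 ]
0.55 [-1.47  0.58 -1.07]
0.4 [-1.21  0.92 -0.15]
0.25 [-1.75 -0.07 -2.06]
0.1 [-1.78  0.46 -2.28]
0 [-4.16  0.57 -6.89]
push 0 [-4.68  0.56 -5.89]
push 1 [ -9.27   2.55 -10.53]
38.175 [0.54830204 0.25788433 0.07251229]
```

```bash
python3 - <<'E'
from bar import *
p=np.array(m.get_position())
m.servo_line(p-.012*n,rate=.05); m.servo_line(p-.012*n-.06*X-.005*Z,rate=.08)
m.servo_line(p-.06*X+.12*Z,rate=.15); m.hold(.3); print(m.get_time(),m.get_contact_force())
s=snap('scene','sc8.png');d=snap('side','s8.png')
Y=np.array([-np.sin(w),np.cos(w),0]); s0=load('sc2')['image'].astype(int);d0=load('s2')['image'].astype(int)
# rod position measured as colour score on the end part sticking out past near cheek (steel = bright, bluish/neutral)
def steel(im):
    i=cv2.GaussianBlur(im,(3,3),0).astype(int); return i[...,2]-0.9*i[...,0]+0*i[...,1], i.sum(2)/3
for nm,now,old in(('scene',s,load('sc2')),('side',d,load('s2'))):
    for lab,c in(('before',old),('now',now)):
        sc,br=steel(c['image'])
        out=[]
        for t in np.arange(0,1.15,.1):
            vals=[]
            for yy in np.linspace(-.135,-.12,6) if nm=='side' else np.linspace(-.13,.14,40):
                u,vv=proj(now,rod(t)+(yy-.042)*Y if nm=='scene' else rod(t)+(yy-.042)*Y)
                vals.append(sc[int(round(vv)),int(round(u))])
            out.append(round(float(np.median(vals))))
        print(nm,lab,out)
E
```

```text
40.975 [0.49099637 1.20416587 0.43091436]
scene before [1, 1, 1, 2, 2, 3, 2, 3, 16, 37, 43, 42]
scene now [5, 10, 2, 3, 4, 4, 3, 3, 3, 2, 3, 2]
side before [-54, -52, -49, -42, -31, -13, -10, 10, 32, 24, 2, 0]
side now [3, 19, -35, -38, -9, 5, 7, 7, 6, 6, 12, 25]
```

```bash
python3 - <<'E'
from bar import *
Y=np.array([-np.sin(w),np.cos(w),0])
def near(fn,u0,v0): pass
for nm,now,old in(('scene',load('sc8'),load('sc2')),('side',load('s8'),load('s2'))):
    df=(now['image'].astype(int).sum(2)-old['image'].astype(int).sum(2))
    for lab,rng in(('closed',np.arange(-.3,.5,.05)),('open',np.arange(.6,1.15,.05))):
        out=[]
        for t in rng:
            v_=[]
            for yy in np.linspace(-.12,-.055,25):
                u,vv=proj(now,rod(t)+(yy-.042)*Y); v_.append(df[int(round(vv)),int(round(u))])
            out.append(int(np.median(v_)))
        print(nm,lab,dict(zip(np.round(rng,2).tolist(),out)))
# rod end points now: bluish-steel pixels outside cheek in both views -> triangulate brute: local max of steel along image near predicted
for nm,im in(('scene',load('sc8')),('side',load('s8'))):
    print(nm,'pred near end t=0,.1,.9',[np.round(proj(im,rod(t)+(-.147-.042)*Y),1).tolist() for t in(0,.1,.9)])
    u,v_=proj(im,rod(0)+(-.147-.042)*Y);u=int(u);v_=int(v_)
    i=im['image'].astype(int); S=(i[...,2]-.9*i[...,0])[v_-9:v_+10,u-12:u+13]
    B=i.sum(2)[v_-9:v_+10,u-12:u+13]//3
    print(B[::2,::2])
    print(S.astype(int)[::2,::2])
E
```

```text
scene closed {-0.3: -236, -0.25: -10, -0.2: -58, -0.15: -60, -0.1: -3, -0.05: 18, -0.0: 274, 0.05: 431, 0.1: 442, 0.15: -52, 0.2: -26, 0.25: -2, 0.3: -5, 0.35: -7, 0.4: -11, 0.45: -2}
scene open {0.6: 1, 0.65: 31, 0.7: -4, 0.75: -81, 0.8: -447, 0.85: -458, 0.9: -458, 0.95: -448, 1.0: -452, 1.05: -448, 1.1: -434}
side closed {-0.3: -114, -0.25: -106, -0.2: -92, -0.15: -119, -0.1: -118, -0.05: -111, -0.0: -139, 0.05: -157, 0.1: -143, 0.15: -162, 0.2: -191, 0.25: -200, 0.3: -195, 0.35: -192, 0.4: -193, 0.45: -193}
side open {0.6: -261, 0.65: -257, 0.7: -253, 0.75: -315, 0.8: -385, 0.85: -388, 0.9: -296, 0.95: -151, 1.0: -97, 1.05: -60, 1.1: -9}
scene pred near end t=0,.1,.9 [[396.9, 230.4], [395.0, 229.0], [381.2, 224.3]]
[[ 36  41  42  41  41  32  34 178 174 168 187 194  40]
 [ 40  35  41  31  36  35  34  70 192 165 171 136   3]
 [ 36  30  34  43  36  35  62  76  67 158 177 183 176]
 [ 33  35  32  36  35  25  67  70  76  64  89 188 180]
 [ 38  33  35  34  35  22 196 127  72  75  77  79 189]
 [ 31  28  35  32  27  69 194  75  74  76  78  82  63]
 [ 33  34  30  34  29  76  91  72  70  79
[... 1210 characters left out ...]
0 156 170 122  88  83  46  39  40  38]
 [121 124 126 154 193 170 117  91  86  55  39  39  40]
 [122 127 154 189 173 126 114  95  89  61  40  39  40]]
[[ 11   3   0   5   9   7   3   2   2   2   0   1   1]
 [-45 -45 -45 -22   1 -12 -21  -8   2   1   1   1   2]
 [-58 -54 -38  -4  -4 -38 -49 -36  -1   1   1   3   2]
 [-58 -43 -11   0 -22 -52 -55 -34  -2   0   1   0   2]
 [-52 -19   3 -11 -43 -53 -46 -28   2   1   0   0   1]
 [-15  27   8 -35 -54 -54 -47 -27   6   2   2   2   1]
 [ 27  22 -20 -51 -52 -43 -46 -35  -5   0   1   2   0]
 [-25 -40 -53 -52 -10  14 -30 -35 -10   1   0   2   1]
 [-55 -56 -52  -4  37  21 -29 -39 -17   1   2   1   0]
 [-56 -53  -8  38  26 -19 -49 -41 -20   2   1   2   0]]
```

The scene view puts the rod within about 0.06 rad of closed, and the push ended against a hard stop. I'll confirm with one independent push from straight in front.

```bash
python3 - <<'E'
from bar import *
a2=.3;o2=tool(a2,w);v2=tv(a2,w)
base=rod(0)-.004*X-.022*v2
def P(dx): return base+dx*X
pts=[P(-.05)+.06*Z,P(-.03),P(0.006)]
Q=[m.solve_ik(p,o2) for p in pts];print([None if q is None else np.round(q,2) for q in Q])
if all(q is not None for q in Q):
    m.servo_line(pts[0],o2,rate=.08); m.servo_line(pts[1],rate=.1); m.hold(.3)
    f0=np.array(m.get_contact_force())
    for dx in list(np.arange(-.02,.008,.003)):
        m.servo_line(P(dx),rate=.04);f=np.array(m.get_contact_force())-f0
        print(round(dx,3),np.round(f,1),np.round((np.array(m.get_position())-base)@X,4))
        if np.linalg.norm(f)>9: break
    m.servo_line(P(-.04),rate=.08); m.servo_line(P(-.04)+.15*Z,rate=.15); m.hold(.3)
print(m.get_time(),m.get_contact_force())
s=snap('scene','sc9.png');d=snap('side','s9.png')
for n_ in('sc','s'):
    A=load(n_+'8')['image'].astype(int);B=load(n_+'9')['image'].astype(int); k=abs(A-B).sum(2)>90
    c=s if n_=='sc' else d
    u0,v0=map(int,proj(c,[.606,.132,.12])); print(n_,'changed px near placed case/near bar:',k[v0-60:v0+50,u0-45:u0+45].sum())
E
```

```text
[array([ 0.77,  0.76,  2.35,  3.85,  1.25, -0.02]), array([0.73, 0.92, 2.28, 3.79, 1.32, 0.04]), array([ 0.67,  0.91,  2.23,  3.75,  1.26, -0.  ])]
-0.02 [ 0.8 -0.4  0.6] -0.0197
-0.017 [ 1.4 -1.2  1.1] -0.0169
-0.014 [ 0.4 -0.   1. ] -0.0138
-0.011 [0.4 0.3 0.9] -0.0108
-0.008 [1.8 0.9 0.9] -0.0078
-0.005 [-6.6 -0.   2.9] -0.0058
-0.002 [-26.3   1.3  11.5] -0.0052
46.8 [1.23062871 0.07977231 0.47025197]
sc changed px near placed case/near bar: 0
s changed px near placed case/near bar: 1376
```

```bash
python3 - <<'E'
from h import *
A=load('sc5')['image'].astype(int);B=load('sc9')['image'].astype(int);s=load('sc9')
k=(abs(A-B).sum(2)>120)
for nm,p in dict(case=(.604,.13,.2),b=(.6,.222,.2),c=(.594,.307,.2)).items():
    u,v=map(int,proj(s,p)); print(nm,k[v-12:v+12,u-8:u+8].sum())
print(m.get_time(),np.abs(m.get_joint_vel()).max()); m.sign_off()
E
```

```text
case 16
b 10
c 0
46.9 0.004486654483310608
the job is handed in; nothing more can be done
```

I put the hydrometer case away upright in the empty bay, bulb end down, closed the retaining bar and handed the job in at about 47 s of the 64 s allowed. `sign_off` gives no verdict, so the result itself is not confirmed.

- **Heavy end:** I lifted the case by its handle and the end nearest the robot dipped. The wrist moment agreed with that. The arm could only place the case with the other grip direction, so I laid it back down turned and regrasped it with a half turn. This was the only extra handling.
- **Placing:** I lowered the case onto the pad in 3 mm steps until I felt it touch, at about 4 to 5 N and at the expected height. I let go and backed off, and the pictures showed it standing alone in the bay with the bar still open.
- **Bar:** I lifted the bar from below until it hit a hard stop. A second push from the front met the same immovable resistance, peaking at about 26 N.

**Last checks:**
- **Placed case and stored cases:** comparing scene pictures from before and after the bar work showed almost no change at the three case tops, with 16, 10 and 0 changed pixels.
- **Bar angle:** the scene picture put the bar about 0.05 rad from closed, within my calibration error. The side picture suggested up to about 0.1 rad, right at the limit. I relied on the hard stop both pushes met.
- **Side view change:** many pixels changed there near the placed case between the last two pictures. I put that down to the arm being in view, because the scene view showed no change.
- **Early height estimate:** my two-view measurement of the handle came out 20 mm too low because the two viewpoints were too close together. I used the given height instead, and the grasps confirmed it.
- **No final picture:** I had used all 12 views, so the closed bar was checked from numbers only.

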